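# Fresh battery packs for the work lamp and the radio

### The arm

A 6-joint arm with a two-finger parallel gripper is mounted at the origin on a cart in front of the work surface, level with it; the furniture and walls round the work are solid. World frame = base frame: x ahead of the robot, y to its left, z up, the work surface at z = 0. Lengths are in m, angles in rad, forces in N, time in s.
With the tool pointing down it reaches from about 0.3 to 0.85 m from the base axis. Payload 5.4 kg.
Tool frame: the origin (TCP) lies on the centre line of the jaws, within the pads' length; the fingertips stand 11 mm ahead of it and the grasp point (between the pads) lies 8 mm behind it; z points along the fingers, y is the line along which they close (so a half turn about z gives the same grasp; the last joint's range is limited). The gripper opens to 85 mm and grips with 20 to 120 N. Pads are 22 mm wide; open, the fingers measure 114 mm over their backs; the gripper's body (76 mm by 85 mm) begins 54 mm behind the grasp point. The pads swing forward as they close: fully open they stand 13 mm farther back than shut.
Start: joints at [-1.448, 0.158, 1.597, -0, 1.386, -0.21], TCP at [0.188, -0.543, 0.242] pointing down, gripper open.
Joint ranges: [-2.91, 2.91], [-0.94, 2.29], [0.18, 2.7], [-1.29, 4.43], [0.17, 2.64], [-3, 3]. Speed limits (rad/s): [2.57, 2.57, 3.14, 3.14, 3.14, 3.14].

### API

Orientations are given as a unit quaternion [w, x, y, z].
In Python, from workcell import env gives the robot as it stands.
- The arm moves only by the tool send_rows, never from a script. Its argument "moves" is a list that holds one entry, the list of rows, each a list of 5 numbers: the shift along the tool's x, y, z in mm, then the turn about the tool's z in degrees, then the opening, from 0 (shut) to 1 (fully open). A call has exactly 5 rows; each row is the pose to reach, as a shift and turn from the pose commanded when the call began, along the tool's axes at that moment; what a row does not reach only later rows make up. A row lasts 1/12 s, in which the tool goes at most 41.7 mm and 7.16 degrees, less where a joint would pass 70% of its speed; a pose out of reach is approached as far as the arm can. A call with a gripper value outside its range is refused whole. The fingers move at their own pace and stop on an object; "squeeze" is the grip in N (left out, the last holds). Time passes only in rows, so rows that repeat a pose let the fingers close, or fill a call up. It gives the time, the measured TCP pose, the force and the opening at its end, in the units of the state.
- env.observe(): the state, without advancing time (a new reading comes with each control period).
- env.get_image(name): name is "scene" or "top" or "wrist"; returns a dict with "image" (384x512x3 uint8, red, green, blue), "fx", "fy", "cx", "cy" (pixels), "extrinsics" (4x4, takes a point from world to camera coordinates); the wrist camera has in their place "mount" (4x4, takes a point from camera to tool coordinates, whose origin is the TCP and whose axes are the flange's). Camera axes: x right, y down, z forward; pixel columns grow to the right and rows downward; lengths in m; the calibration is good to about 2 mm. The wrist camera is an equidistant fisheye: a pixel r from the principal point sees the ray r / f radians off the axis. A picture is of the moment at which its call begins: read the wrist's pose just before it. There is no depth.
- env.finish_job(): hands the job in, once; it reports no verdict.
The state is a dict: "time": time; "qpos": joint angles; "qvel": joint speeds; "effort": joint torques, N m; "ee_pos": TCP position; "tcp_rot": TCP orientation; "force": force on the tool from outside, world axes, zero at the start; "torque": the same for the moment, N m; "finger_gap": opening from 0.0 (shut) to 1.0 (fully open).
Only numpy, scipy, OpenCV 4.12 (cv2) and the standard library are available. Lean on these libraries where they do the work, as an engineer would, in place of code of your own. Each camera call takes 0.05 s, during which the arm holds its last target. There are 200 camera calls.

### The job

Both chargers have finished, and the packs in the work lamp and the radio are flat. Put the fully charged large pack (orange, four green bars) into the work lamp and the fully charged compact pack (grey, four green bars) into the radio, and put the two flat packs (one red bar) on the chargers, either one on either charger, every pack pushed fully home. The black rubber mat is free for parking a pack on the way; leave the glass jar of nails standing where it is.

Things in the scene. Friction and masses are not known exactly. Their poses are not given: they have to be found in the camera images.
- full_large: Charged large pack, orange with black edges: head 84 mm (x) by 56 mm (y: grip here), 60 mm high, over a stem 46 x 38 x 26 mm whose foot tapers to 36 x 28 mm; 86 mm high in all, about 0.36 kg. Origin: centre of the stem's foot; z up, x along the head. Works either way round. Gauge of four bars on top: all lit green. Starts seated on one charger.
- full_compact: Charged compact pack, light grey with black edges: head 64 mm (x) by 56 mm (y: grip here), 40 mm high, over a stem 46 x 38 x 26 mm whose foot tapers to 36 x 28 mm; 66 mm high in all, about 0.22 kg. Origin: centre of the stem's foot; z up, x along the head. Works either way round. Gauge of four bars on top: all lit green. Starts seated on the other charger.
- flat_large: Flat large pack, orange with black edges: head 84 mm (x) by 56 mm (y: grip here), 60 mm high, over a stem 46 x 38 x 26 mm whose foot tapers to 36 x 28 mm; 86 mm high in all, about 0.36 kg. Origin: centre of the stem's foot; z up, x along the head. Works either way round. Gauge of four bars on top: one red, three dark. Starts seated in the radio.
- flat_compact: Flat compact pack, light grey with black edges: head 64 mm (x) by 56 mm (y: grip here), 40 mm high, over a stem 46 x 38 x 26 mm whose foot tapers to 36 x 28 mm; 66 mm high in all, about 0.22 kg. Origin: centre of the stem's foot; z up, x along the head. Works either way round. Gauge of four bars on top: one red, three dark. Starts seated in the lamp.
- work_lamp: LED work lamp, fixed: yellow, 105 x 130 mm, white light panel (top at 84 mm) on its -x side. Black collar on top with a bay for the stem: mouth 52 x 44 mm (x by y), 30 mm deep; rim 89 mm above the bench, free at both y sides. Origin: on the bench below the bay's centre; a seated pack shares its axes. Fully home: head on the rim, foot 63 mm above the bench.
- radio: Radio, fixed: blue, 102 x 130 mm, black corners, loudspeakers on its -x side, carrying bar behind (top at 83 mm). Black collar on top with a bay for the stem: mouth 52 x 44 mm (x by y), 30 mm deep; rim 89 mm above the bench, free at both y sides. Origin: on the bench below the bay's centre; a seated pack shares its axes. Fully home: head on the rim, foot 63 mm above the bench.
- charger_a: One of two identical chargers, fixed: low dark grey box 104 x 96 mm, thin red line round it. Black collar on top with a bay for the stem: mouth 52 x 44 mm (x by y), 30 mm deep; rim 60 mm above the bench, free at both y sides. Origin: on the bench below the bay's centre; a seated pack shares its axes. Fully home: head on the rim, foot 34 mm above the bench.
- charger_b: The other of the two identical chargers, fixed: low dark grey box 104 x 96 mm, thin red line round it. Black collar on top with a bay for the stem: mouth 52 x 44 mm (x by y), 30 mm deep; rim 60 mm above the bench, free at both y sides. Origin: on the bench below the bay's centre; a seated pack shares its axes. Fully home: head on the rim, foot 34 mm above the bench.
- mat: Black ribbed rubber mat fixed flat on the bench, 130 x 130 mm and 4 mm thick, empty; a pack set upright on it stands on its stem's foot. Origin: centre of its underside, on the bench; z up, x and y along its sides.
- nail_jar: Bystander: clear glass jar of nails with a yellow lid, 70 x 75 mm and 97 mm high, left of the fixed blue vise, which is 153 mm high and stands at the bench's front edge straight before the robot: carry things over both. A drawer cabinet 0.3 m high stands behind on the left, its front 0.69 m ahead of the robot: keep clear of it. Origin: centre of the jar's underside; z up.

How it is judged:
By the outcome, as a careful person would: the job done as asked, in the order asked, and still so for the second after the job is handed in, with the robot touching nothing.
It also fails if it takes over 128 s, if anything falls off the work surface, if the arm or the gripper's body presses on something with over 40 N, if the wrist force passes 120 N, or if a joint passes its speed limit or range.

## Working session

There is one attempt and no reset: what is moved stays moved. The work goes in short steps, Python scripts to look and compute and a tool call to move; the robot and the scene stay as the last step left them, time stands still between calls to the robot, and variables do not carry over. Pictures are saved under pics/ and viewed, on a budget of 14 in all, crops included, one or two more only if the job needs it, and the job is handed in when it is done.

Besides the shell and the picture viewer there is one more tool, called after "Emit:" as a command line: name --argument value ..., lists and objects as JSON in quotes. send_rows: Moves the arm, as the interface text tells. Its arguments: {"type":"object","properties":{"moves":{"type":"array","items":{"type":"array","items":{"type":"array","items":{"type":"number"}}}},"squeeze":{"type":"number"}},"required":["moves"]}

```bash
mkdir -p pics; ls
python3 - <<'E'
from workcell import env
import cv2
for n in ("scene","top"):
    d=env.get_image(n); cv2.imwrite(f"pics/{n}0.png",d["image"][:,:,::-1])
    print(n,d["fx"],d["fy"],d["cx"],d["cy"],d["extrinsics"])
print(env.observe())
E
```

```text
pics
scene 359.1430598196061 359.1430598196061 255.68617001400142 194.00677245460076 [[ 0.77216691 -0.63524713 -0.01481051 -0.40459486]
 [-0.33370754 -0.38557862 -0.86021417  0.25130811]
 [ 0.54073796  0.66917129 -0.5097178   0.91906091]
 [ 0.          0.          0.          1.        ]]
top 359.17361165505787 359.17361165505787 257.1879319010616 192.33204405704421 [[ 0.03813215 -0.99926804  0.00305449 -0.00340249]
 [-0.97817027 -0.03795158 -0.20431008  0.52125964]
 [ 0.20427646  0.00480297 -0.97890146  1.07611147]
 [ 0.          0.          0.          1.        ]]
{'time': 0.1, 'qpos': array([-1.44812674e+00,  1.59011577e-01,  1.59812059e+00,  2.68545808e-05,
        1.38620470e+00, -2.10080765e-01]), 'qvel': array([-0.00057098, -0.00023732, -0.00230951, -0.00038908, -0.00058576,
       -0.00102569]), 'effort': array([ 1.26730038e-04, -3.96992147e+01, -3.32337892e+01, -1.38981532e-04,
        4.24903817e-03, -1.07316626e-05]), 'ee_pos': array([ 0.18775199, -0.54292399,  0.24139384]), 'tcp_rot': array([-8.70695678e-04,  9.86191582e-01,  1.65606168e-01,  5.12881552e-05]), 'force': array([ 0.48666071,  0.23782479, -0.15191936]), 'torque': array([-0.0283669 ,  0.0672207 ,  0.06212011]), 'finger_gap': 1.0018467689546224}
```

View pics/top0.png

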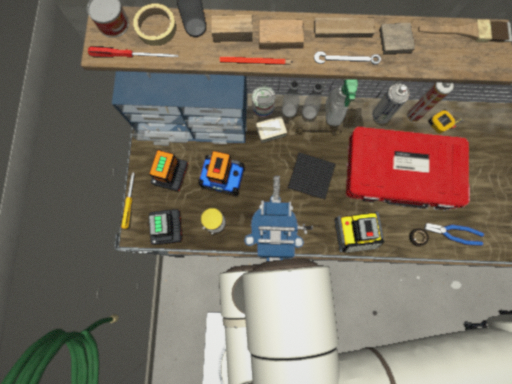

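View pics/scene0.png

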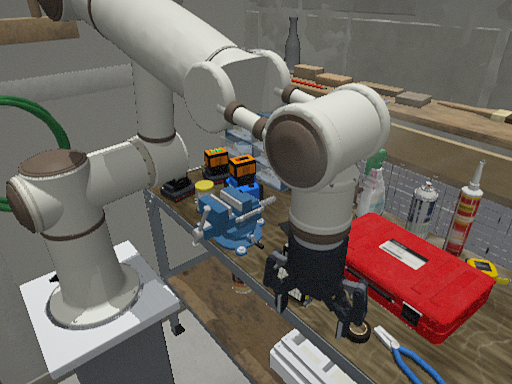

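```bash
cat > h.py <<'E'
import numpy as np, cv2
from workcell import env
from scipy.spatial.transform import Rotation as R
def pose(s=None):
    s=s or env.observe(); q=s["tcp_rot"]
    return R.from_quat([q[1],q[2],q[3],q[0]]).as_matrix(), np.array(s["ee_pos"])
def cast(d,px,z,P=None):
    """pixel(s) -> world points on plane z. P=(R,t) of tool for wrist"""
    px=np.atleast_2d(np.array(px,float)); x=(px[:,0]-d["cx"])/d["fx"]; y=(px[:,1]-d["cy"])/d["fy"]
    if P is None:
        E=np.array(d["extrinsics"]); r=np.c_[x,y,np.ones(len(x))]@E[:3,:3]; o=-E[:3,:3].T@E[:3,3]
    else:
        th=np.hypot(x,y); k=np.sin(th)/np.maximum(th,1e-9); M=np.array(d["mount"])
        r=np.c_[x*k,y*k,np.cos(th)]@M[:3,:3].T@P[0].T; o=P[0]@M[:3,3]+P[1]
    return o+r*((z-o[2])/r[:,2])[:,None]
def goto(x,y,z,yaw):
    """print tool-frame shift for TCP target; yaw=world angle of tool y axis (mod 180)"""
    Rm,t=pose(); d=Rm.T@(np.array([x,y,z])-t)*1000
    cur=np.arctan2(Rm[1,1],Rm[0,1]); dy=np.degrees(yaw-cur); dy=(dy+90)%180-90
    print("shift",d.round(1),"turn about tool z",round(-dy,1),"q6",env.observe()["qpos"][5].round(2))
E
python3 - <<'E'
from h import *
d=env.get_image("top"); im=d["image"]
for n,p,z in [("fullL",(162,163),.12),("flatL",(218,166),.149),("fullC",(158,222),.1),("flatC",(366,227),.129),("mat",(312,174),.004),("jar",(212,217),.097),("vise",(275,230),.1)]:
    print(n,cast(d,p,z)[0].round(3))
hsv=cv2.cvtColor(im,cv2.COLOR_RGB2HSV)
cv2.imwrite("pics/c1.png",cv2.resize(im[140:260,110:250,::-1],None,fx=5,fy=5,interpolation=cv2.INTER_CUBIC))
E
```

```text
fullL [0.586 0.306 0.12 ]
flatL [0.575 0.133 0.149]
fullC [0.41  0.306 0.1  ]
flatC [ 0.416 -0.3    0.129]
mat [ 0.601 -0.163  0.004]
jar [0.432 0.148 0.097]
vise [ 0.4  -0.04  0.1 ]
```

View pics/c1.png

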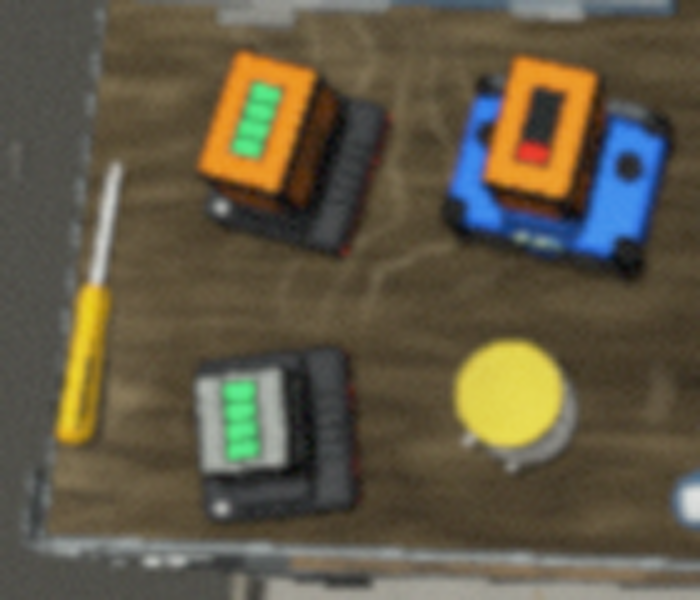

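Run:
```python
from h import *
d=env.get_image("top"); im=d["image"]; hsv=cv2.cvtColor(im,cv2.COLOR_RGB2HSV)
def rect(m,z,n):
    c,_=cv2.findContours(m.astype(np.uint8)*255,cv2.RETR_EXTERNAL,cv2.CHAIN_APPROX_NONE)
    c=max(c,key=cv2.contourArea); w=cast(d,c[:,0]+0.0,z)[:,:2].astype(np.float32)
    print(n,[np.round(v,3) for v in cv2.minAreaRect(w)])
def roi(x0,x1,y0,y1):
    k=np.zeros(im.shape[:2],bool);k[y0:y1,x0:x1]=1;return k
H,S,V=hsv[...,0].astype(int),hsv[...,1].astype(int),hsv[...,2].astype(int)
org=(H<20)&(S>150)&(V>170)
rect(org&roi(145,190,145,185),.12,"fullL"); rect(org&roi(200,240,145,185),.149,"flatL")
rect((S<60)&(V>110)&roi(145,172,210,235)|((H>45)&(H<80)&(S>100)&(V>100)&roi(145,175,210,238)),.1,"fullC")
rect((H>20)&(H<35)&(S>130)&(V>130)&roi(330,390,205,255),.07,"lampbody")
rect((V<75)&roi(285,337,148,200),.004,"mat")
goto(0.36,-.30,.32,np.radians(90))
cv2.imwrite("pics/c2.png",cv2.resize(im[195:260,325:395,::-1],None,fx=8,fy=8,interpolation=cv2.INTER_CUBIC))
```

```text
fullL [array([0.584, 0.309]), array([0.049, 0.076]), np.float64(77.05)]
flatL [array([0.579, 0.135]), array([0.048, 0.076]), np.float64(78.951)]
fullC [array([0.406, 0.307]), array([0.056, 0.049]), np.float64(9.727)]
lampbody [array([ 0.419, -0.301]), array([0.085, 0.11 ]), np.float64(9.34)]
mat [array([ 0.601, -0.158]), array([0.145, 0.146]), np.float64(77.016)]
shift [ 242.2 -173.6  -78.1] turn about tool z 19.1 q6 -0.21
```

View pics/c2.png

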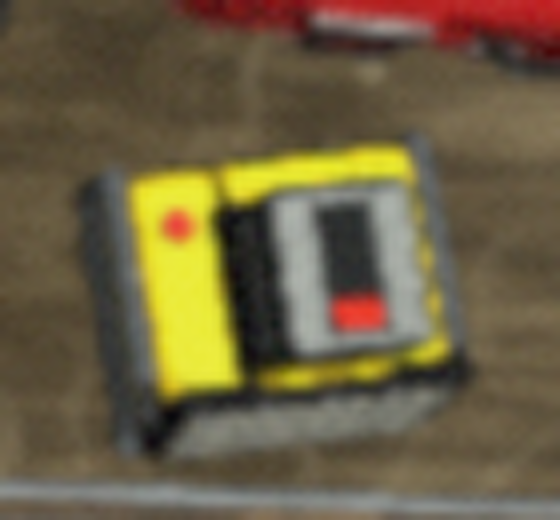

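Emit:
send_rows --moves '[[[0, 0, -40, 0, 1], [35, -25, -70, 3, 1], [70, -50, -78, 6, 1], [105, -75, -78, 10, 1], [140, -100, -78, 10, 1]]]'

```text
time: 0.62
ee_pos: [0.2799, -0.4141, 0.3215]
tcp_rot: [0.001, 0.997, 0.077, 0.0]
force: [0.4, 0.3, -0.5]
finger_gap: 0.999
```

Emit:
send_rows --moves '[[[30, -15, 0, 0, 1], [60, -35, 0, 0, 1], [90, -55, 0, 0, 1], [90, -55, 0, 0, 1], [90, -55, 0, 0, 1]]]'

```text
time: 1.03
ee_pos: [0.3603, -0.3452, 0.32]
tcp_rot: [-0.0, 0.997, 0.081, -0.0]
force: [0.5, -0.3, -0.5]
finger_gap: 1.0
```

Run:
```python
from h import *
P=pose();print(P[1].round(4),np.degrees(np.arctan2(P[0][1,1],P[0][0,1])).round(2))
d=env.get_image("wrist"); print({k:v for k,v in d.items() if k!="image"})
cv2.imwrite("pics/w1.png",d["image"][:,:,::-1])
```

```text
[ 0.3603 -0.3452  0.32  ] -80.73
{'fx': 297.3186396354542, 'fy': 297.3186396354542, 'cx': 250.6970393335021, 'cy': 185.81007724731938, 'mount': array([[-9.78700784e-05, -9.61146349e-01, -2.76039283e-01,
         7.03764815e-02],
       [ 9.99999993e-01, -1.11711058e-04,  3.44175568e-05,
        -4.87476187e-04],
       [-6.39169493e-05, -2.76039277e-01,  9.61146354e-01,
        -1.32655615e-01],
       [ 0.00000000e+00,  0.00000000e+00,  0.00000000e+00,
         1.00000000e+00]])}
```

View pics/w1.png

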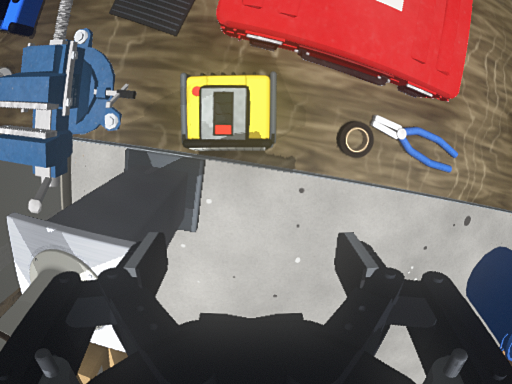

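```bash
cat >> h.py <<'E'
def head(d,P,z,roi,col):
    """minAreaRect of pack's top: centre, size, yaw(deg) of long axis nearest 0"""
    im=d["image"]; hsv=cv2.cvtColor(im,cv2.COLOR_RGB2HSV).astype(int); H,S,V=hsv[...,0],hsv[...,1],hsv[...,2]
    m=((H<22)&(S>150)&(V>120)) if col=="o" else (S<45)&(V>115)
    k=np.zeros(m.shape,bool);x0,x1,y0,y1=roi;k[y0:y1,x0:x1]=1
    m=cv2.morphologyEx((m&k).astype(np.uint8)*255,cv2.MORPH_OPEN,np.ones((3,3)))
    c,_=cv2.findContours(m,cv2.RETR_EXTERNAL,cv2.CHAIN_APPROX_NONE); c=max(c,key=cv2.contourArea)
    w=cast(d,c[:,0],z,P)[:,:2].astype(np.float32); (ctr,(a,b),an)=cv2.minAreaRect(w)
    if a<b: an+=90
    an=(an+90)%180-90
    print("px",cv2.boundingRect(c),"ctr",np.round(ctr,4),"size",round(a,4),round(b,4),"yaw",round(an,2)); return ctr,an
E
python3 - <<'E'
from h import *
P=pose();d=env.get_image("wrist")
c,a=head(d,P,.129,(198,254,80,142),"g")
goto(c[0],c[1],.25,np.radians(a+90))
E
```

```text
px (200, 87, 45, 51) ctr [ 0.414  -0.3054] size 0.0551 0.0484 yaw 8.03
shift [ 60.9 -32.1  69.9] turn about tool z 1.0 q6 0.4
```

Emit:
send_rows --moves '[[[30, -16, 30, 1, 1], [61, -32, 50, 1, 1], [61, -32, 50, 1, 1], [61, -32, 50, 1, 1], [61, -32, 50, 1, 1]]]'

```text
time: 1.55
ee_pos: [0.4138, -0.3065, 0.2704]
tcp_rot: [0.0, 0.998, 0.07, -0.0]
force: [0.3, -0.3, 0.4]
finger_gap: 1.002
```

Run:
```python
from h import *
P=pose();d=env.get_image("wrist");print(P[1])
cv2.imwrite("pics/w2.png",d["image"][:,:,::-1])
c,a=head(d,P,.129,(200,300,130,240),"g")
goto(c[0],c[1],.25,np.radians(a+90))
t=env.get_image("top");print(cast(t,(369,228.5),.129))
```

```text
[ 0.4138324  -0.30646135  0.27039907]
px (200, 205, 100, 35) ctr [ 0.3673 -0.3113] size 0.0376 0.1023 yaw -81.99
shift [-46.8  -2.1  21. ] turn about tool z 90.0 q6 0.56
[[ 0.41165029 -0.3089398   0.129     ]]
```

View pics/w2.png

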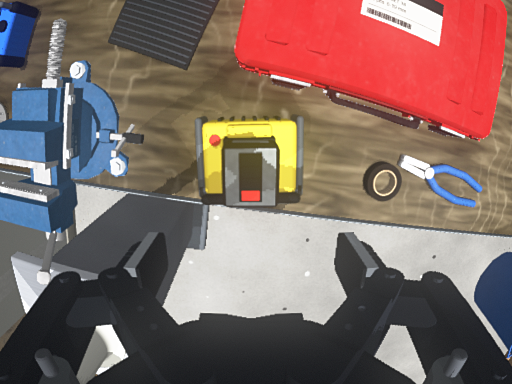

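Run:
```python
from h import *
P=pose();d=env.get_image("wrist")
c,a=head(d,P,.129,(215,285,140,206),"g")
hsv=cv2.cvtColor(d["image"],cv2.COLOR_RGB2HSV)
for x in (232,266): print(x,hsv[136:212:2,x,1:].tolist())
for y in (175,): print(y,hsv[y,216:284:2,1:].tolist())
goto(c[0],c[1],.25,np.radians(a+90))
```

```text
px (224, 148, 52, 58) ctr [ 0.4138 -0.3055] size 0.0564 0.0487 yaw 7.89
232 [[182, 199], [163, 100], [102, 90], [66, 105], [155, 82], [147, 83], [78, 98], [26, 139], [24, 136], [26, 138], [25, 133], [27, 133], [27, 132], [26, 128], [24, 128], [24, 128], [24, 129], [20, 128], [19, 133], [10, 152], [10, 159], [11, 163], [8, 161], [5, 160], [11, 139], [14, 126], [12, 125], [10, 124], [12, 125], [10, 124], [10, 126], [10, 127], [8, 127], [6, 124], [5, 142], [32, 72], [10, 204], [11, 215]]
266 [[173, 255], [135, 87], [95, 102], [66, 112], [151, 91], [143, 91], [27, 143], [8, 224], [10, 219], [11, 218], [8, 218], [8, 222], [9, 215], [10, 209], [30, 134], [28, 135], [27, 134], [26, 136], [26, 136], [27, 134], [25, 131], [23, 133], [21, 134], [19, 134], [21, 133], [21, 132], [20, 129], [10, 149], [10, 149], [7, 153], [5, 154], [7, 155], [7, 154], [5, 155], [5, 158], [57, 76], [25, 102], [8, 99]]
175 [[175, 207], [175, 210], [168, 161], [113, 63], [12, 128], [8, 158], [8, 153], [12, 155], [8, 157], [12, 152], [10, 155], [62, 90], [109, 77], [106, 77], [101, 78], [101, 78], [106, 77], [98, 81], [102, 80], [103, 82], [100, 82], [101, 83], [104, 83], [21, 136], [23, 134], [25, 132], [25, 132], [25, 131], [25, 132], [37, 118], [119, 75], [170, 208], [168, 246], [167, 244]]
shift [-0.  -1.4 21.4] turn about tool z 0.1 q6 0.56
```

Emit:
send_rows --moves '[[[0, -1, 40, 0, 1], [0, -1, 80, 0, 1], [0, -1, 120, 0, 1], [0, -1, 150, 0, 1], [0, -1, 162, 0, 1]]]' --squeeze 60

```text
time: 2.12
ee_pos: [0.4119, -0.3029, 0.1041]
tcp_rot: [-0.003, 0.998, 0.07, -0.002]
force: [-0.1, 0.9, 0.4]
finger_gap: 1.001
```

Emit:
send_rows --moves '[[[0, 0, 0, 0, 0], [0, 0, 0, 0, 0], [0, 0, 0, 0, 0], [0, 0, 0, 0, 0], [0, 0, 0, 0, 0]]]'

```text
time: 2.53
ee_pos: [0.4158, -0.3061, 0.111]
tcp_rot: [0.002, 0.998, 0.07, 0.002]
force: [-0.2, -0.5, 6.7]
finger_gap: 0.645
```

Emit:
send_rows --moves '[[[0, 0, -5, 0, 0], [0, 0, -20, 0, 0], [0, 0, -45, 0, 0], [0, 0, -80, 0, 0], [20, 20, -115, 0, 0]]]'

```text
time: 2.95
ee_pos: [0.4323, -0.3165, 0.2201]
tcp_rot: [-0.003, 0.998, 0.07, -0.002]
force: [1.4, -1.3, -2.6]
finger_gap: 0.638
```

Emit:
send_rows --moves '[[[20, -20, 0, 0, 0], [30, -50, 0, 0, 0], [30, -85, 0, 0, 0], [30, -85, 0, 0, 0], [30, -85, 0, 0, 0]]]'

```text
time: 3.37
ee_pos: [0.4529, -0.2299, 0.2205]
tcp_rot: [-0.0, 0.997, 0.072, -0.0]
force: [-0.1, -1.1, -1.9]
finger_gap: 0.642
```

Run:
```python
from h import *
P=pose();d=env.get_image("wrist");print(P[1],env.observe()["force"])
cv2.imwrite("pics/w3.png",d["image"][:,:,::-1])
```

```text
[ 0.45285835 -0.22988883  0.22045334] [ 0.4769958  -0.49631074 -2.98283271]
```

View pics/w3.png

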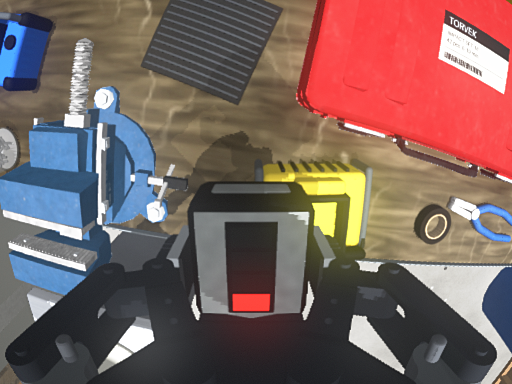

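Run:
```python
from h import *
P=pose();d=env.get_image("wrist")
w=cast(d,[(142,66),(240,103),(283,12)],.004,P); print(w.round(3),np.linalg.norm(w[1]-w[0]),np.linalg.norm(w[2]-w[1]))
c=(w[0]+w[2])/2; e=w[0]-w[1]; yaw=np.arctan2(-e[0],e[1]) if 1 else 0
print(c, np.degrees(yaw))
goto(c[0],c[1],.2,np.radians(98))
```

```text
[[ 0.553 -0.084  0.004]
 [ 0.52  -0.209  0.004]
 [ 0.638 -0.242  0.004]] 0.1286448730199885 0.12191500762158602
[ 0.59545039 -0.1632921   0.004     ] -14.803431980126813
shift [150.6 -47.9  20.8] turn about tool z 0.1 q6 0.72
```

Emit:
send_rows --moves '[[[35, -10, 0, 0, 0], [72, -22, 0, 0, 0], [110, -36, 20, 0, 0], [140, -46, 50, 0, 0], [151, -46, 85, 0, 0]]]'

```text
time: 3.88
ee_pos: [0.6014, -0.165, 0.138]
tcp_rot: [0.002, 0.997, 0.071, 0.004]
force: [0.6, -1.1, -3.1]
finger_gap: 0.643
```

Emit:
send_rows --moves '[[[0, 0, 30, 0, 0], [0, 0, 55, 0, 0], [0, 0, 70, 0, 0], [0, 0, 76, 0, 0], [0, 0, 76, 0, 0]]]'

```text
time: 4.3
ee_pos: [0.595, -0.1653, 0.0575]
tcp_rot: [-0.001, 0.998, 0.07, -0.002]
force: [0.5, -0.6, -2.0]
finger_gap: 0.644
```

Run:
```python
from h import *
env.get_image("top");s=env.observe();print(s["ee_pos"],s["force"])
```

```text
[ 0.5961297  -0.16570943  0.05942205] [-0.48118408  0.16406121 -1.79138295]
```

Emit:
send_rows --moves '[[[0, 0, 3, 0, 0], [0, 0, 6, 0, 0], [0, 0, 8, 0, 0], [0, 0, 10, 0, 0], [0, 0, 10, 0, 0]]]'

```text
time: 4.77
ee_pos: [0.597, -0.1654, 0.0521]
tcp_rot: [0.001, 0.998, 0.07, 0.001]
force: [-4.3, 1.5, 8.6]
finger_gap: 0.648
```

Run:
```python
from h import *
env.get_image("top");s=env.observe();print(s["ee_pos"],s["force"])
```

```text
[ 0.59696929 -0.16537459  0.05204953] [-3.63753192  1.22390716  8.36047274]
```

Emit:
send_rows --moves '[[[0, 0, -1, 0, 1], [0, 0, -1, 0, 1], [0, 0, -1, 0, 1], [0, 0, -1, 0, 1], [0, 0, -1, 0, 1]]]'

```text
time: 5.23
ee_pos: [0.5961, -0.1649, 0.0505]
tcp_rot: [0.0, 0.998, 0.07, 0.0]
force: [0.1, -0.3, -0.5]
finger_gap: 0.999
```

Emit:
send_rows --moves '[[[0, 0, -20, 0, 1], [0, 0, -60, 0, 1], [0, 0, -100, 0, 1], [0, 0, -140, 0, 1], [0, 0, -180, 0, 1]]]'

```text
time: 5.65
ee_pos: [0.5958, -0.1647, 0.2323]
tcp_rot: [-0.0, 0.998, 0.07, -0.0]
force: [0.7, -0.4, 0.6]
finger_gap: 1.001
```

Run:
```python
from h import *
P=pose();d=env.get_image("wrist");print(P[1])
head(d,P,.07,(200,300,150,260),"g")
t=env.get_image("top")
goto(.585,.25,.30,np.radians(78))
cv2.imwrite("pics/w4.png",np.hstack([d["image"][:,:,::-1][100:320,150:400],t["image"][100:320,200:450,::-1]]))
```

```text
[ 0.59579287 -0.16469367  0.23226449]
px (228, 150, 20, 52) ctr [ 0.5898 -0.1511] size 0.054 0.0199 yaw 7.84
shift [  44.4 -414.2  -63.3] turn about tool z 20.1 q6 0.97
```

View pics/w4.png

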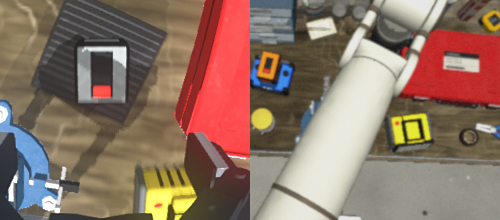

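Emit:
send_rows --moves '[[[0, -10, -40, 0, 1], [0, -45, -65, 5, 1], [5, -85, -65, 10, 1], [10, -125, -65, 15, 1], [15, -165, -65, 20, 1]]]'

```text
time: 6.17
ee_pos: [0.5877, 0.002, 0.2957]
tcp_rot: [-0.0, 0.994, -0.107, 0.001]
force: [0.9, -0.0, -0.4]
finger_gap: 1.005
```

Run:
```python
from h import *
goto(.575,.285,.30,np.radians(77))
```

```text
shift [ -72.4 -273.9   -4.3] turn about tool z 0.8 q6 1.58
```

Emit:
send_rows --moves '[[[-10, -35, 0, 0, 1], [-20, -75, 0, 0, 1], [-30, -115, 0, 0, 1], [-40, -155, 0, 0, 1], [-50, -190, 0, 0, 1]]]'

```text
time: 6.58
ee_pos: [0.5776, 0.1994, 0.2948]
tcp_rot: [-0.0, 0.995, -0.104, -0.0]
force: [-0.3, -0.7, 0.2]
finger_gap: 1.006
```

Emit:
send_rows --moves '[[[-10, -35, 0, 0, 1], [-20, -65, 0, 0, 1], [-22, -82, 0, 0, 1], [-22, -82, 0, 0, 1], [-22, -82, 0, 0, 1]]]'

```text
time: 7.0
ee_pos: [0.5733, 0.2821, 0.2946]
tcp_rot: [0.0, 0.995, -0.103, -0.0]
force: [0.5, 0.3, -0.3]
finger_gap: 0.999
```

Run:
```python
from h import *
P=pose();d=env.get_image("wrist");print(P[1])
head(d,P,.12,(150,280,100,240),"o")
cv2.imwrite("pics/w5.png",d["image"][:,:,::-1])
```

```text
[0.57327674 0.28214129 0.29461164]
px (200, 128, 48, 72) ctr [0.5844 0.3101] size 0.0495 0.0775 yaw -13.19
```

View pics/w5.png

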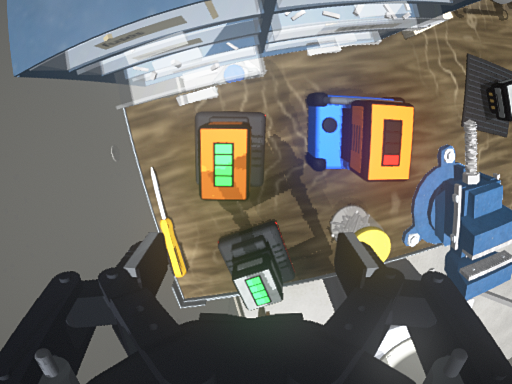

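Run:
```python
from h import *
P=pose();d=env.get_image("wrist")
head(d,P,.149,(358,416,96,184),"o")
goto(.5844,.3101,.2946,np.radians(90-13.2))
```

```text
px (382, 155, 18, 12) ctr [0.5606 0.1369] size 0.0208 0.0117 yaw 79.87
shift [  4.3 -31.    0.4] turn about tool z 1.2 q6 2.05
```

Run:
```python
from h import *
P=pose();d=env.get_image("wrist")
print(cast(d,[(125,107),(270,70)],0,P).round(3))
s=env.get_image("scene")
cv2.imwrite("pics/s5.png",cv2.resize(s["image"][80:300,120:330,::-1],None,fx=2.7,fy=2.7,interpolation=cv2.INTER_CUBIC))
```

```text
[[0.683 0.452 0.   ]
 [0.683 0.23  0.   ]]
```

View pics/s5.png

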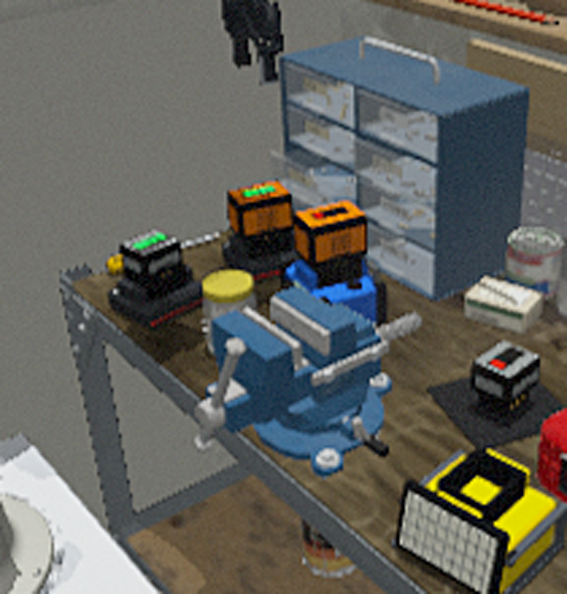

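Emit:
send_rows --moves '[[[-20, -10, 0, -7, 1], [-20, -20, 0, -14, 1], [-20, -31, 0, -21, 1], [-20, -31, 0, -28, 1], [-20, -31, 0, -35, 1]]]'

```text
time: 7.62
ee_pos: [0.5607, 0.3155, 0.2955]
tcp_rot: [0.0, 0.979, 0.203, 0.0]
force: [0.9, -0.8, -0.3]
finger_gap: 1.001
```

Emit:
send_rows --moves '[[[0, 0, 0, -7, 1], [0, 0, 0, -14, 1], [0, 0, 0, -21, 1], [0, 0, 0, -28, 1], [0, 0, 0, -35, 1]]]'

```text
time: 8.03
ee_pos: [0.5609, 0.3149, 0.2956]
tcp_rot: [0.0, 0.873, 0.487, 0.0]
force: [-0.1, 0.0, 0.2]
finger_gap: 0.996
```

Emit:
send_rows --moves '[[[0, 0, 0, -7, 1], [0, 0, 0, -14, 1], [0, 0, 0, -21, 1], [0, 0, 0, -28, 1], [0, 0, 0, -35, 1]]]'

```text
time: 8.45
ee_pos: [0.5609, 0.3148, 0.2956]
tcp_rot: [0.0, 0.686, 0.727, 0.0]
force: [0.4, -0.9, 0.6]
finger_gap: 1.001
```

Emit:
send_rows --moves '[[[0, 0, 0, -7, 1], [0, 0, 0, -14, 1], [0, 0, 0, -21, 1], [0, 0, 0, -28, 1], [0, 0, 0, -35, 1]]]'

```text
time: 8.87
ee_pos: [0.5609, 0.3148, 0.2956]
tcp_rot: [0.0, 0.436, 0.9, -0.0]
force: [0.4, -0.8, -0.4]
finger_gap: 0.997
```

Emit:
send_rows --moves '[[[0, 0, 0, -7, 1], [0, 0, 0, -14, 1], [0, 0, 0, -21, 1], [0, 0, 0, -28, 1], [0, 0, 0, -35, 1]]]'

```text
time: 9.28
ee_pos: [0.5609, 0.3148, 0.2956]
tcp_rot: [0.0, 0.145, 0.989, -0.0]
force: [0.8, 0.1, -0.7]
finger_gap: 0.999
```

Run:
```python
from h import *
P=pose();d=env.get_image("wrist")
head(d,P,.12,(150,350,60,290),"o")
goto(.5844,.3101,.24,np.radians(90-13.2))
```

```text
px (227, 155, 48, 45) ctr [0.5697 0.3138] size 0.0492 0.0459 yaw 78.27
shift [-23.9   2.1  55.6] turn about tool z -3.2 q6 -0.96
```

Emit:
send_rows --moves '[[[-12, 1, 20, -3, 1], [-24, 2, 56, -3, 1], [-24, 2, 56, -3, 1], [-24, 2, 56, -3, 1], [-24, 2, 56, -3, 1]]]'

```text
time: 9.75
ee_pos: [0.5842, 0.3108, 0.2408]
tcp_rot: [0.0, 0.122, 0.993, 0.0]
force: [-0.7, -0.2, 1.4]
finger_gap: 0.999
```

Run:
```python
from h import *
P=pose();d=env.get_image("wrist")
im=d["image"];hsv=cv2.cvtColor(im,cv2.COLOR_RGB2HSV);print(hsv[100:260:6,232].tolist())
head(d,P,.12,(180,320,80,300),"o")
goto(.5844,.3101,.09,np.radians(90-13.2))
cv2.imwrite("pics/w6.png",im[:,:,::-1])
```

```text
[[18, 89, 112], [19, 97, 71], [20, 97, 76], [20, 103, 72], [20, 31, 75], [40, 18, 85], [25, 125, 61], [13, 192, 246], [15, 187, 246], [15, 187, 246], [15, 185, 247], [15, 185, 246], [15, 187, 247], [16, 186, 246], [15, 187, 242], [14, 187, 220], [14, 187, 219], [14, 187, 220], [13, 188, 218], [22, 164, 255], [22, 165, 255], [21, 72, 127], [19, 89, 132], [18, 82, 130], [18, 74, 141], [106, 84, 174], [100, 7, 232]]
px (221, 141, 57, 81) ctr [0.5835 0.3105] size 0.0488 0.0739 yaw -12.87
shift [  0.3  -1.3 151.9] turn about tool z -0.8 q6 -1.02
```

View pics/w6.png

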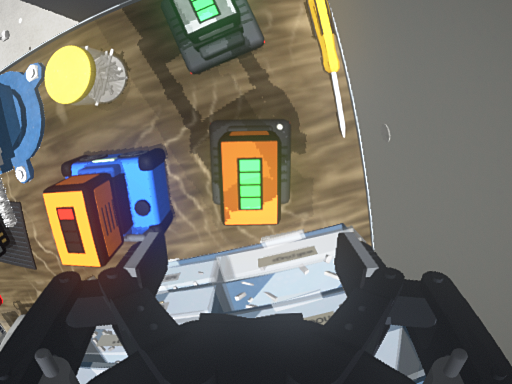

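Emit:
send_rows --moves '[[[0, -1, 40, -1, 1], [0, -1, 80, -1, 1], [0, -1, 115, -1, 1], [0, -1, 140, -1, 1], [0, -1, 150, -1, 1]]]'

```text
time: 10.22
ee_pos: [0.5819, 0.3097, 0.0869]
tcp_rot: [-0.002, 0.113, 0.994, -0.001]
force: [-0.3, -0.2, -0.9]
finger_gap: 0.996
```

Emit:
send_rows --moves '[[[0, 0, 0, 0, 1], [0, 0, 0, 0, 0], [0, 0, 0, 0, 0], [0, 0, 0, 0, 0], [0, 0, 0, 0, 0]]]' --squeeze 70

```text
time: 10.63
ee_pos: [0.5862, 0.3107, 0.0934]
tcp_rot: [0.003, 0.113, 0.994, 0.001]
force: [1.0, -0.1, 6.0]
finger_gap: 0.65
```

Emit:
send_rows --moves '[[[0, 0, 0, 0, 0], [0, 0, -5, 0, 0], [0, 0, -15, 0, 0], [0, 0, -35, 0, 0], [0, 0, -70, 0, 0]]]'

```text
time: 11.05
ee_pos: [0.5806, 0.309, 0.156]
tcp_rot: [-0.004, 0.113, 0.994, -0.002]
force: [-0.4, -0.4, -3.5]
finger_gap: 0.644
```

Emit:
send_rows --moves '[[[0, 0, -40, 0, 0], [0, 0, -80, 0, 0], [0, 0, -120, 0, 0], [0, 0, -150, 0, 0], [0, 0, -150, 0, 0]]]'

```text
time: 11.47
ee_pos: [0.5864, 0.311, 0.3201]
tcp_rot: [0.007, 0.113, 0.994, 0.003]
force: [0.8, 0.3, -1.6]
finger_gap: 0.641
```

Run:
```python
from h import *
s=env.observe();print(s["force"],s["ee_pos"],s["qpos"])
goto(.4138,-.3055,.3,np.radians(90+7.9))
goto(.56,0.0,.3,np.radians(90+7.9))
```

```text
[ 0.76846598  0.25277693 -1.60814301] [0.58637054 0.31103191 0.32009041] [ 3.05971259e-01  3.41420604e-01  1.22799195e+00  2.03026736e-04
  1.55683546e+00 -1.03929414e+00]
shift [  30.6 -639.6   14.6] turn about tool z -20.8 q6 -1.04
shift [ -43.6 -309.2   18.2] turn about tool z -20.8 q6 -1.04
```

Emit:
send_rows --moves '[[[0, -20, 0, -3, 0], [0, -55, 0, -7, 0], [0, -95, 0, -12, 0], [0, -130, 0, -17, 0], [0, -165, 0, -21, 0]]]'

```text
time: 11.88
ee_pos: [0.5454, 0.1478, 0.3085]
tcp_rot: [-0.001, -0.073, 0.997, 0.0]
force: [0.3, -1.1, -2.3]
finger_gap: 0.646
```

Run:
```python
from h import *
print(env.observe()["ee_pos"])
goto(.4138,-.3055,.26,np.radians(90+7.9))
```

```text
[0.54536556 0.14781602 0.30852285]
shift [ 195.8 -429.5   48.8] turn about tool z 0.4 q6 -1.67
```

Emit:
send_rows --moves '[[[14, -32, 0, 0, 0], [30, -68, 0, 0, 0], [48, -105, 0, 0, 0], [66, -143, 0, 0, 0], [82, -180, 0, 0, 0]]]'

```text
time: 12.3
ee_pos: [0.4892, -0.0417, 0.3088]
tcp_rot: [-0.001, -0.071, 0.998, 0.0]
force: [0.1, -0.1, -4.0]
finger_gap: 0.647
```

Emit:
send_rows --moves '[[[16, -36, 0, 0, 0], [32, -72, 0, 0, 0], [49, -108, 0, 0, 0], [66, -144, 0, 0, 0], [80, -175, 0, 0, 0]]]'

```text
time: 12.72
ee_pos: [0.4345, -0.2267, 0.3089]
tcp_rot: [-0.001, -0.07, 0.998, 0.0]
force: [1.2, 0.6, -2.4]
finger_gap: 0.644
```

Emit:
send_rows --moves '[[[15, -32, 0, 0, 0], [28, -62, 10, 0, 0], [32, -70, 40, 0, 0], [32, -70, 50, 0, 0], [32, -70, 50, 0, 0]]]'

```text
time: 13.13
ee_pos: [0.4124, -0.2969, 0.2553]
tcp_rot: [-0.002, -0.07, 0.998, 0.004]
force: [0.5, 1.4, -4.2]
finger_gap: 0.649
```

Run:
```python
from h import *
P=pose();d=env.get_image("wrist");print(P[1],env.observe()["force"])
goto(.4138,-.3055,.2,np.radians(90+7.9))
```

```text
[ 0.41240914 -0.29694466  0.25528152] [ 0.74812308  0.53353655 -2.63635994]
shift [ 0.7 -8.5 57.6] turn about tool z 0.2 q6 -2.57
```

Emit:
send_rows --moves '[[[0, -4, 20, 0, 0], [1, -8, 50, 0, 0], [1, -8, 75, 0, 0], [1, -8, 92, 0, 0], [1, -8, 97, 0, 0]]]'

```text
time: 13.6
ee_pos: [0.4142, -0.3047, 0.1607]
tcp_rot: [-0.001, -0.071, 0.997, 0.002]
force: [0.0, 1.2, -3.9]
finger_gap: 0.647
```

Emit:
send_rows --moves '[[[0, 0, 0, 0, 0], [0, 0, 0, 0, 0], [0, 0, 0, 0, 0], [0, 0, 0, 0, 0], [0, 0, 0, 0, 0]]]'

```text
time: 14.02
ee_pos: [0.4152, -0.3075, 0.164]
tcp_rot: [0.001, -0.07, 0.998, -0.001]
force: [-0.5, 0.4, -3.8]
finger_gap: 0.649
```

Run:
```python
from h import *
P=pose();d=env.get_image("wrist");print(P[1],env.observe()["force"])
goto(.4138,-.3055,.119,np.radians(90+7.9))
```

```text
[ 0.4151677  -0.30746134  0.16396945] [ 0.28592259  0.24273372 -3.10473352]
shift [ 1.   2.1 44.6] turn about tool z 0.2 q6 -2.58
```

Emit:
send_rows --moves '[[[1, 2, 5, 0, 0], [1, 2, 10, 0, 0], [1, 2, 16, 0, 0], [1, 2, 22, 0, 0], [1, 2, 28, 0, 0]]]'

```text
time: 14.48
ee_pos: [0.413, -0.3048, 0.1335]
tcp_rot: [-0.0, -0.07, 0.998, 0.0]
force: [-0.4, 0.1, -4.5]
finger_gap: 0.645
```

Emit:
send_rows --moves '[[[0, 0, 4, 0, 0], [0, 0, 8, 0, 0], [0, 0, 12, 0, 0], [0, 0, 16, 0, 0], [0, 0, 18, 0, 0]]]'

```text
time: 14.9
ee_pos: [0.4132, -0.3052, 0.1223]
tcp_rot: [-0.001, -0.071, 0.997, 0.001]
force: [-22.9, 19.1, 54.6]
finger_gap: 0.646
```

Run:
```python
from h import *
P=pose();d=env.get_image("wrist");print(P[1],env.observe()["force"])
goto(.4138,-.3055,.119,np.radians(90+7.9))
```

```text
[ 0.41323484 -0.30522774  0.12230832] [-16.57286854  12.78493778  39.46792392]
shift [-0.4 -0.1  3.4] turn about tool z 0.2 q6 -2.58
```

Emit:
send_rows --moves '[[[0, 0, -3, 0, 0], [0, 0, -3, 0, 1], [0, 0, -3, 0, 1], [0, 0, -3, 0, 1], [0, 0, -3, 0, 1]]]'

```text
time: 15.37
ee_pos: [0.4133, -0.305, 0.1192]
tcp_rot: [-0.0, -0.07, 0.998, 0.0]
force: [-0.0, -0.3, 0.6]
finger_gap: 0.997
```

Emit:
send_rows --moves '[[[0, 0, -30, 0, 1], [0, 0, -70, 0, 1], [0, 0, -110, 0, 1], [0, 0, -150, 0, 1], [0, 0, -180, 0, 1]]]'

```text
time: 15.78
ee_pos: [0.4137, -0.3055, 0.303]
tcp_rot: [0.001, -0.07, 0.998, -0.001]
force: [0.3, -0.9, -0.1]
finger_gap: 1.003
```

```bash
sed -i 's/H<22/H<25/' h.py
python3 - <<'E'
from h import *
P=pose();d=env.get_image("wrist");print(P[1],env.observe()["force"])
head(d,P,.149,(180,320,80,300),"o")
cv2.imwrite("pics/w7.png",np.hstack([d["image"][60:320,150:400,::-1],cv2.resize(env.get_image("scene")["image"][210:310,240:340,::-1],(260,260))]))
goto(.579,.135,.31,np.radians(79))
E
```

```text
[ 0.41371608 -0.30552034  0.30299562] [ 1.19539827 -0.92233454  4.04937269]
px (180, 210, 84, 90) ctr [ 0.5191 -0.3252] size 0.119 0.0918 yaw 2.2
shift [-224.2  414.9   -6.7] turn about tool z 19.1 q6 -2.58
```

View pics/w7.png

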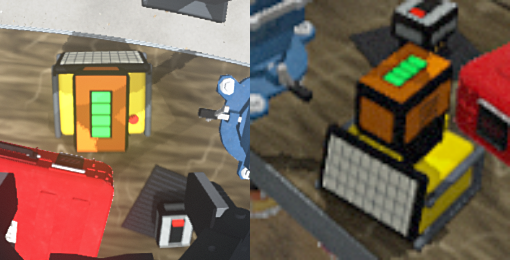

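Emit:
send_rows --moves '[[[-16, 30, -10, 4, 1], [-34, 65, -20, 8, 1], [-52, 100, -20, 12, 1], [-70, 135, -20, 16, 1], [-88, 170, -20, 19, 1]]]'

```text
time: 16.3
ee_pos: [0.4766, -0.1226, 0.3184]
tcp_rot: [-0.001, 0.097, 0.995, 0.0]
force: [0.9, -0.1, -0.2]
finger_gap: 1.002
```

Run:
```python
from h import *
print(pose()[1])
goto(.575,.135,.3,np.radians(79))
```

```text
[ 0.47658282 -0.12258399  0.31838912]
shift [-46.7 271.8  18.5] turn about tool z -0.2 q6 -1.87
```

Emit:
send_rows --moves '[[[-7, 36, 0, 0, 1], [-14, 74, 0, 0, 1], [-20, 112, 0, 0, 1], [-26, 150, 0, 0, 1], [-32, 188, 0, 0, 1]]]'

```text
time: 16.72
ee_pos: [0.5436, 0.0561, 0.318]
tcp_rot: [-0.001, 0.095, 0.995, -0.0]
force: [-0.3, -0.1, 0.9]
finger_gap: 1.001
```

Emit:
send_rows --moves '[[[-8, 40, 5, 0, 1], [-15, 70, 15, 0, 1], [-15, 81, 18, 0, 1], [-15, 81, 18, 0, 1], [-15, 81, 18, 0, 1]]]'

```text
time: 17.13
ee_pos: [0.5732, 0.1305, 0.3003]
tcp_rot: [-0.001, 0.095, 0.995, -0.001]
force: [0.8, 0.1, 0.1]
finger_gap: 0.998
```

Run:
```python
from h import *
P=pose();d=env.get_image("wrist");print(P[1])
c,a=head(d,P,.149,(190,320,80,280),"o")
goto(c[0],c[1],.119,np.radians(a+90))
cv2.imwrite("pics/w8.png",d["image"][:,:,::-1])
```

```text
[0.57318132 0.13046813 0.30032298]
px (232, 142, 51, 75) ctr [0.5799 0.1361] size 0.0491 0.0762 yaw -10.93
shift [ -5.3   7.6 182.1] turn about tool z -0.0 q6 -1.36
```

Emit:
send_rows --moves '[[[-5, 7, 35, 0, 1], [-5, 7, 70, 0, 1], [-5, 7, 110, 0, 1], [-5, 7, 145, 0, 1], [-5, 7, 165, 0, 1]]]'

```text
time: 17.6
ee_pos: [0.5775, 0.1346, 0.1325]
tcp_rot: [-0.003, 0.096, 0.995, -0.001]
force: [0.1, 0.6, -0.9]
finger_gap: 0.995
```

Emit:
send_rows --moves '[[[0, 0, 12, 0, 1], [0, 0, 17, 0, 1], [0, 0, 17, 0, 1], [0, 0, 17, 0, 1], [0, 0, 17, 0, 1]]]'

```text
time: 18.02
ee_pos: [0.5816, 0.1365, 0.1219]
tcp_rot: [0.002, 0.095, 0.995, 0.0]
force: [0.2, -0.1, 1.3]
finger_gap: 0.998
```

Run:
```python
from h import *
env.get_image("top");print(pose()[1],env.observe()["force"])
goto(.5799,.1361,.119,np.radians(79.1))
```

```text
[0.58145966 0.13666526 0.12178172] [-0.14513239 -0.33757956 -0.14171907]
shift [ 1.4 -0.9  2.8] turn about tool z -0.0 q6 -1.35
```

Emit:
send_rows --moves '[[[0, 0, 0, 0, 0], [0, 0, 0, 0, 0], [0, 0, 0, 0, 0], [0, 0, 0, 0, 0], [0, 0, 0, 0, 0]]]'

```text
time: 18.48
ee_pos: [0.5807, 0.1367, 0.1206]
tcp_rot: [0.001, 0.095, 0.995, 0.0]
force: [-0.1, 0.3, 5.9]
finger_gap: 0.648
```

Emit:
send_rows --moves '[[[0, 0, 0, 0, 0], [0, 0, -5, 0, 0], [0, 0, -15, 0, 0], [0, 0, -35, 0, 0], [0, 0, -65, 0, 0]]]'

```text
time: 18.9
ee_pos: [0.577, 0.1368, 0.1816]
tcp_rot: [-0.004, 0.095, 0.995, -0.0]
force: [1.0, -0.0, -3.3]
finger_gap: 0.649
```

Emit:
send_rows --moves '[[[0, 0, -35, 0, 0], [0, 0, -65, 0, 0], [0, 0, -80, 0, 0], [0, 0, -80, 0, 0], [0, 0, -80, 0, 0]]]'

```text
time: 19.32
ee_pos: [0.5799, 0.1369, 0.2647]
tcp_rot: [0.0, 0.095, 0.995, 0.0]
force: [-0.2, -0.3, -4.3]
finger_gap: 0.647
```

Run:
```python
from h import *
env.get_image("top");print(pose()[1],env.observe()["force"])
goto(.5844,.3101,.20,np.radians(90-13.1))
```

```text
[0.57898842 0.13680116 0.26282413] [-0.23475522  0.63143762 -4.095704  ]
shift [ 27.4 171.2  62.8] turn about tool z 2.2 q6 -1.35
```

Emit:
send_rows --moves '[[[5, 35, 0, 1, 0], [12, 75, 0, 2, 0], [19, 115, 0, 2, 0], [25, 150, 0, 2, 0], [27, 170, 20, 2, 0]]]'

```text
time: 19.78
ee_pos: [0.5856, 0.3131, 0.2458]
tcp_rot: [0.001, 0.111, 0.994, 0.002]
force: [0.6, 0.2, -1.4]
finger_gap: 0.65
```

Emit:
send_rows --moves '[[[0, 0, 30, 0, 0], [0, 0, 60, 0, 0], [0, 0, 85, 0, 0], [0, 0, 95, 0, 0], [0, 0, 95, 0, 0]]]'

```text
time: 20.2
ee_pos: [0.5819, 0.3076, 0.1432]
tcp_rot: [-0.005, 0.113, 0.994, -0.002]
force: [0.2, -0.4, -4.2]
finger_gap: 0.647
```

Emit:
send_rows --moves '[[[0, 0, 0, 0, 0], [0, 0, 0, 0, 0], [0, 0, 0, 0, 0], [0, 0, 0, 0, 0], [0, 0, 0, 0, 0]]]'

```text
time: 20.62
ee_pos: [0.5864, 0.309, 0.151]
tcp_rot: [0.001, 0.113, 0.994, 0.001]
force: [-0.4, 0.3, -3.9]
finger_gap: 0.65
```

Run:
```python
from h import *
env.get_image("top");print(pose()[1],env.observe()["force"])
goto(.5844,.3101,.092,np.radians(90-13.1))
```

```text
[0.58617157 0.30890381 0.15061337] [-0.266048   -0.94814358 -3.32597179]
shift [ 2.1  0.7 58.6] turn about tool z 0.2 q6 -1.04
```

Emit:
send_rows --moves '[[[2, 1, 10, 0, 0], [2, 1, 20, 0, 0], [2, 1, 28, 0, 0], [2, 1, 35, 0, 0], [2, 1, 42, 0, 0]]]'

```text
time: 21.08
ee_pos: [0.5834, 0.31, 0.1058]
tcp_rot: [-0.001, 0.113, 0.994, -0.0]
force: [0.1, -1.0, -2.8]
finger_gap: 0.646
```

Emit:
send_rows --moves '[[[0, 0, 4, 0, 0], [0, 0, 8, 0, 0], [0, 0, 12, 0, 0], [0, 0, 16, 0, 0], [0, 0, 19, 0, 0]]]'

```text
time: 21.5
ee_pos: [0.5844, 0.3104, 0.0915]
tcp_rot: [0.0, 0.112, 0.994, -0.0]
force: [-14.3, -5.1, 28.0]
finger_gap: 0.645
```

Run:
```python
from h import *
env.get_image("top");print(pose()[1],env.observe()["force"])
```

```text
[0.58443085 0.31045987 0.09154052] [-7.8830007  -3.57036302 12.88967042]
```

Emit:
send_rows --moves '[[[0, 0, 2, 0, 0], [0, 0, 3, 0, 0], [0, 0, 3, 0, 0], [0, 0, 0, 0, 0], [0, 0, 0, 0, 1]]]'

```text
time: 21.97
ee_pos: [0.5852, 0.3107, 0.0906]
tcp_rot: [0.002, 0.113, 0.994, 0.001]
force: [-0.9, 0.1, 0.6]
finger_gap: 0.77
```

Emit:
send_rows --moves '[[[0, 0, -3, 0, 1], [0, 0, -3, 0, 1], [0, 0, -3, 0, 1], [0, 0, -40, 0, 1], [0, 0, -80, 0, 1]]]'

```text
time: 22.38
ee_pos: [0.5813, 0.3093, 0.1649]
tcp_rot: [-0.004, 0.113, 0.994, -0.002]
force: [1.5, 0.8, 0.7]
finger_gap: 1.001
```

Emit:
send_rows --moves '[[[0, 0, -40, 0, 1], [0, 0, -80, 0, 1], [0, 0, -100, 0, 1], [0, 0, -100, 0, 1], [0, 0, -100, 0, 1]]]'

```text
time: 22.8
ee_pos: [0.5847, 0.3105, 0.27]
tcp_rot: [0.001, 0.113, 0.994, 0.001]
force: [-0.3, -0.6, -0.5]
finger_gap: 1.004
```

Run:
```python
from h import *
P=pose();d=env.get_image("wrist");print(P[1])
head(d,P,.12,(190,310,80,280),"o")
goto(.409,.307,.25,np.radians(94))
```

```text
[0.58473739 0.31047769 0.2700162 ]
px (225, 134, 51, 77) ctr [0.5837 0.3113] size 0.0497 0.0769 yaw -12.96
shift [169.6 -42.1  17.7] turn about tool z -16.9 q6 -1.04
```

Emit:
send_rows --moves '[[[35, -8, 0, -4, 1], [70, -17, 0, -8, 1], [105, -26, 0, -12, 1], [140, -35, 0, -17, 1], [160, -42, 0, -17, 1]]]'

```text
time: 23.27
ee_pos: [0.4143, 0.3047, 0.2653]
tcp_rot: [-0.003, -0.038, 0.999, -0.001]
force: [-0.1, -0.8, 0.3]
finger_gap: 0.999
```

Emit:
send_rows --moves '[[[0, 0, 0, 0, 1], [0, 0, 0, 0, 1], [0, 0, 0, 0, 1], [0, 0, 0, 0, 1], [0, 0, 0, 0, 1]]]'

```text
time: 23.68
ee_pos: [0.4194, 0.3049, 0.2679]
tcp_rot: [-0.0, -0.035, 0.999, -0.0]
force: [1.0, 0.4, 0.7]
finger_gap: 0.999
```

Run:
```python
from h import *
P=pose();d=env.get_image("wrist");print(P[1])
c,a=head(d,P,.10,(190,310,100,260),"g")
goto(c[0],c[1],.08,np.radians(a+90))
cv2.imwrite("pics/w9.png",d["image"][:,:,::-1])
```

```text
[0.41941064 0.30489387 0.26793048]
px (229, 130, 51, 57) ctr [0.4069 0.3081] size 0.0567 0.0484 yaw 8.93
shift [ 12.1   4.  188. ] turn about tool z -4.9 q6 -1.25
```

View pics/w9.png

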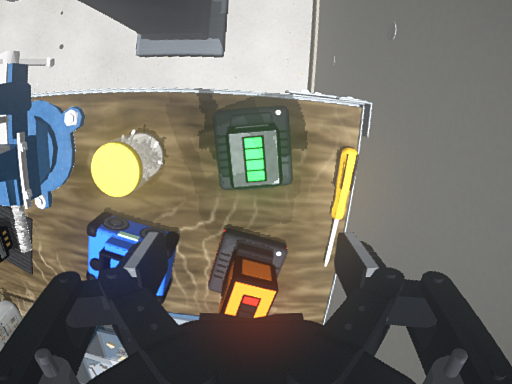

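Emit:
send_rows --moves '[[[12, 4, 35, -5, 1], [12, 4, 70, -5, 1], [12, 4, 110, -5, 1], [12, 4, 145, -5, 1], [12, 4, 170, -5, 1]]]'

```text
time: 24.15
ee_pos: [0.405, 0.3074, 0.095]
tcp_rot: [-0.002, -0.079, 0.997, -0.001]
force: [0.1, 0.7, -0.9]
finger_gap: 0.994
```

Emit:
send_rows --moves '[[[0, 0, 12, 0, 1], [0, 0, 19, 0, 1], [0, 0, 19, 0, 1], [0, 0, 19, 0, 1], [0, 0, 19, 0, 1]]]'

```text
time: 24.57
ee_pos: [0.408, 0.3089, 0.0816]
tcp_rot: [0.002, -0.079, 0.997, 0.001]
force: [-1.3, -0.8, -0.2]
finger_gap: 1.0
```

Run:
```python
from h import *
env.get_image("top");print(pose()[1],env.observe()["force"])
goto(.4069,.3081,.079,np.radians(98.9))
```

```text
[0.40790614 0.30891167 0.08149999] [ 0.09427225 -0.56610815 -0.20040439]
shift [ 1.1 -0.6  2.5] turn about tool z 0.2 q6 -1.32
```

Emit:
send_rows --moves '[[[1, 0, 2, 0, 0], [1, 0, 2, 0, 0], [1, 0, 2, 0, 0], [1, 0, 2, 0, 0], [1, 0, 2, 0, 0]]]'

```text
time: 25.03
ee_pos: [0.4059, 0.3083, 0.0783]
tcp_rot: [0.001, -0.079, 0.997, 0.0]
force: [-0.5, -1.1, 5.1]
finger_gap: 0.646
```

Emit:
send_rows --moves '[[[0, 0, 0, 0, 0], [0, 0, -5, 0, 0], [0, 0, -15, 0, 0], [0, 0, -35, 0, 0], [0, 0, -65, 0, 0]]]'

```text
time: 25.45
ee_pos: [0.4028, 0.3069, 0.1406]
tcp_rot: [-0.003, -0.079, 0.997, -0.001]
force: [-0.3, 0.1, -2.0]
finger_gap: 0.646
```

Emit:
send_rows --moves '[[[0, 0, -35, 0, 0], [0, 0, -70, 0, 0], [0, 0, -105, 0, 0], [0, 0, -115, 0, 0], [0, 0, -115, 0, 0]]]'

```text
time: 25.87
ee_pos: [0.407, 0.3088, 0.2612]
tcp_rot: [0.003, -0.079, 0.997, 0.001]
force: [0.0, 1.1, -2.7]
finger_gap: 0.644
```

Run:
```python
from h import *
env.get_image("top");print(pose()[1],env.observe()["force"])
goto(.5799,.1361,.25,np.radians(79.1))
```

```text
[0.40562423 0.30821866 0.25803798] [-0.17810366  0.38114992 -2.70838339]
shift [-144.9 -197.4    8.2] turn about tool z 20.0 q6 -1.32
```

Emit:
send_rows --moves '[[[-20, -27, 0, 4, 0], [-43, -58, 0, 8, 0], [-66, -90, 0, 12, 0], [-89, -121, 0, 16, 0], [-112, -152, 0, 20, 0]]]'

```text
time: 26.33
ee_pos: [0.5391, 0.174, 0.2535]
tcp_rot: [-0.003, 0.097, 0.995, -0.001]
force: [-0.0, 0.5, -2.2]
finger_gap: 0.646
```

Run:
```python
from h import *
print(pose()[1],env.observe()["force"])
goto(.5799,.1361,.20,np.radians(79.1))
```

```text
[0.5391081  0.17396665 0.25347359] [-0.03625612  0.45754879 -2.21376855]
shift [-47.7 -29.2  53.2] turn about tool z -0.2 q6 -1.28
```

Emit:
send_rows --moves '[[[-25, -15, 10, 0, 0], [-44, -28, 40, 0, 0], [-44, -28, 70, 0, 0], [-44, -28, 92, 0, 0], [-44, -28, 102, 0, 0]]]'

```text
time: 26.75
ee_pos: [0.5731, 0.139, 0.1474]
tcp_rot: [-0.007, 0.096, 0.995, -0.001]
force: [-0.8, 0.5, -3.4]
finger_gap: 0.643
```

Emit:
send_rows --moves '[[[0, 0, 0, 0, 0], [0, 0, 0, 0, 0], [0, 0, 0, 0, 0], [0, 0, 0, 0, 0], [0, 0, 0, 0, 0]]]'

```text
time: 27.17
ee_pos: [0.5788, 0.1401, 0.1574]
tcp_rot: [0.002, 0.095, 0.995, 0.0]
force: [-0.1, 0.6, -2.1]
finger_gap: 0.642
```

Run:
```python
from h import *
env.get_image("top");print(pose()[1],env.observe()["force"])
goto(.5799,.1361,.109,np.radians(79.1))
```

```text
[0.5786139  0.14001206 0.15705544] [ 1.09614865 -0.78881632 -1.89507897]
shift [-1.9 -3.6 48.1] turn about tool z -0.0 q6 -1.35
```

Emit:
send_rows --moves '[[[-1, -4, 5, 0, 0], [-1, -4, 12, 0, 0], [-1, -4, 18, 0, 0], [-1, -4, 24, 0, 0], [-1, -4, 30, 0, 0]]]'

```text
time: 27.63
ee_pos: [0.5776, 0.1356, 0.1243]
tcp_rot: [-0.001, 0.095, 0.995, -0.0]
force: [0.1, -0.3, -3.2]
finger_gap: 0.64
```

Emit:
send_rows --moves '[[[0, 0, 5, 0, 0], [0, 0, 10, 0, 0], [0, 0, 14, 0, 0], [0, 0, 18, 0, 0], [0, 0, 21, 0, 0]]]'

```text
time: 28.05
ee_pos: [0.5783, 0.1357, 0.1073]
tcp_rot: [-0.0, 0.095, 0.995, -0.0]
force: [-17.7, -2.9, 33.8]
finger_gap: 0.645
```

Run:
```python
from h import *
env.get_image("top");print(pose()[1],env.observe()["force"])
```

```text
[0.57829289 0.1357388  0.10732231] [-11.43401046  -0.67390753  16.30767594]
```

Seated (expected about 0.107–0.110). A further small push, then release.

Emit:
send_rows --moves '[[[0, 0, 2, 0, 0], [0, 0, 3, 0, 0], [0, 0, 3, 0, 0], [0, 0, 0, 0, 0], [0, 0, 0, 0, 1]]]'

```text
time: 28.52
ee_pos: [0.5793, 0.1358, 0.1063]
tcp_rot: [0.002, 0.095, 0.995, 0.0]
force: [-0.2, 0.8, -0.1]
finger_gap: 0.766
```

Emit:
send_rows --moves '[[[0, 0, -3, 0, 1], [0, 0, -3, 0, 1], [0, 0, -3, 0, 1], [0, 0, -40, 0, 1], [0, 0, -80, 0, 1]]]'

```text
time: 28.93
ee_pos: [0.5753, 0.1355, 0.1814]
tcp_rot: [-0.004, 0.095, 0.995, -0.001]
force: [1.1, -1.1, 0.1]
finger_gap: 0.997
```

Emit:
send_rows --moves '[[[0, 0, -40, 0, 1], [0, 0, -80, 0, 1], [0, 0, -90, 0, 1], [0, 0, -90, 0, 1], [0, 0, -90, 0, 1]]]'

```text
time: 29.35
ee_pos: [0.5782, 0.1356, 0.2744]
tcp_rot: [0.0, 0.095, 0.995, 0.0]
force: [0.1, 0.0, -0.4]
finger_gap: 0.997
```

Run:
```python
from h import *
P=pose();d=env.get_image("wrist");print(P[1])
head(d,P,.129,(200,310,110,260),"g")
cv2.imwrite("pics/w10.png",d["image"][:,:,::-1])
goto(.59,-.158,.27,np.radians(98))
```

```text
[0.57824633 0.13563642 0.27442455]
px (226, 148, 51, 58) ctr [0.5798 0.1364] size 0.0487 0.057 yaw -10.94
shift [ -68.1 -285.9    2.7] turn about tool z -18.9 q6 -1.35
```

Emit:
send_rows --moves '[[[-8, -33, 0, -4, 1], [-17, -70, 0, -8, 1], [-26, -108, 0, -12, 1], [-35, -146, 0, -16, 1], [-44, -184, 0, -19, 1]]]'

```text
time: 29.82
ee_pos: [0.585, -0.0546, 0.2714]
tcp_rot: [-0.002, -0.072, 0.997, 0.001]
force: [0.7, 0.2, 0.3]
finger_gap: 1.001
```

Run:
```python
from h import *
print(pose()[1]);goto(.590,-.160,.27,np.radians(98))
```

```text
[ 0.58496247 -0.05463523  0.27141539]
shift [  10.2 -105.     1.2] turn about tool z 0.3 q6 -2.01
```

Emit:
send_rows --moves '[[[3, -35, 0, 0, 1], [7, -75, 0, 0, 1], [10, -100, 0, 0, 1], [10, -100, 0, 0, 1], [10, -100, 0, 0, 1]]]'

```text
time: 30.23
ee_pos: [0.5893, -0.1546, 0.2715]
tcp_rot: [-0.002, -0.069, 0.998, 0.001]
force: [-0.3, 1.5, 0.8]
finger_gap: 1.005
```

Run:
```python
from h import *
P=pose();d=env.get_image("wrist");print(P[1])
c,a=head(d,P,.07,(190,320,90,260),"g")
goto(c[0],c[1],.049,np.radians(a+90))
cv2.imwrite("pics/w11.png",np.hstack([d["image"][80:300,130:380,::-1],cv2.imread("pics/w10.png")[80:300,130:380]]))
```

```text
[ 0.58931631 -0.15458698  0.2714867 ]
px (220, 145, 42, 48) ctr [ 0.5959 -0.1648] size 0.0556 0.0483 yaw 7.98
shift [ -5.4 -12.8 222.9] turn about tool z 0.0 q6 -2.16
```

View pics/w11.png

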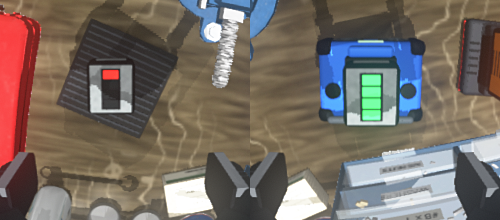

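Emit:
send_rows --moves '[[[-5, -12, 38, 0, 1], [-5, -12, 78, 0, 1], [-5, -12, 118, 0, 1], [-5, -12, 155, 0, 1], [-5, -12, 185, 0, 1]]]'

```text
time: 30.7
ee_pos: [0.5951, -0.162, 0.0852]
tcp_rot: [-0.002, -0.071, 0.997, 0.001]
force: [0.7, 0.6, -0.4]
finger_gap: 1.004
```

Emit:
send_rows --moves '[[[0, 0, 20, 0, 1], [0, 0, 34, 0, 1], [0, 0, 38, 0, 1], [0, 0, 38, 0, 1], [0, 0, 38, 0, 1]]]'

```text
time: 31.12
ee_pos: [0.5981, -0.1648, 0.0528]
tcp_rot: [0.001, -0.071, 0.997, -0.0]
force: [-0.8, 0.1, 0.7]
finger_gap: 0.999
```

Run:
```python
from h import *
env.get_image("top");print(pose()[1],env.observe()["force"])
goto(.5959,-.1648,.049,np.radians(98))
```

```text
[ 0.59851987 -0.16521154  0.05348625] [ 0.5928859  -0.1838487   1.44615719]
shift [2.5 0.8 4.5] turn about tool z 0.1 q6 -2.18
```

Emit:
send_rows --moves '[[[2, 1, 4, 0, 1], [2, 1, 4, 0, 1], [2, 1, 4, 0, 0], [2, 1, 4, 0, 0], [2, 1, 4, 0, 0]]]'

```text
time: 31.58
ee_pos: [0.5955, -0.1647, 0.0484]
tcp_rot: [0.001, -0.07, 0.998, -0.001]
force: [0.4, 0.7, -1.8]
finger_gap: 0.648
```

Emit:
send_rows --moves '[[[0, 0, 0, 0, 0], [0, 0, 0, 0, 0], [0, 0, 0, 0, 0], [0, 0, -10, 0, 0], [0, 0, -40, 0, 0]]]'

```text
time: 32.0
ee_pos: [0.5906, -0.162, 0.0823]
tcp_rot: [-0.005, -0.07, 0.998, 0.003]
force: [0.4, 0.6, -2.6]
finger_gap: 0.638
```

Emit:
send_rows --moves '[[[0, 0, -40, 0, 0], [0, 0, -80, 0, 0], [0, 0, -120, 0, 0], [0, 0, -160, 0, 0], [0, 0, -195, 0, 0]]]'

```text
time: 32.42
ee_pos: [0.5945, -0.1637, 0.2851]
tcp_rot: [0.0, -0.07, 0.998, 0.0]
force: [0.3, -0.4, -1.8]
finger_gap: 0.647
```

Run:
```python
from h import *
env.get_image("top");print(pose()[1],env.observe()["force"])
goto(.4069,.3081,.28,np.radians(98.9))
```

```text
[ 0.59745558 -0.16515653  0.29383065] [ 1.94389567 -1.63981425  4.10558395]
shift [122.2 495.4   8.9] turn about tool z -0.8 q6 -2.18
```

Emit:
send_rows --moves '[[[8, 34, 0, 0, 0], [17, 71, 0, 0, 0], [26, 109, 0, 0, 0], [36, 147, 0, 0, 0], [46, 185, 0, 0, 0]]]'

```text
time: 32.88
ee_pos: [0.5217, 0.0142, 0.2815]
tcp_rot: [-0.001, -0.07, 0.998, 0.0]
force: [0.3, 0.0, -2.3]
finger_gap: 0.644
```

Emit:
send_rows --moves '[[[9, 38, 0, 0, 0], [19, 76, 0, 0, 0], [28, 114, 0, 0, 0], [37, 152, 0, 0, 0], [46, 188, 0, 0, 0]]]'

```text
time: 33.3
ee_pos: [0.4496, 0.194, 0.2819]
tcp_rot: [-0.001, -0.07, 0.998, 0.0]
force: [1.2, -0.3, -2.3]
finger_gap: 0.641
```

Emit:
send_rows --moves '[[[9, 37, 0, 0, 0], [18, 75, 0, 0, 0], [28, 112, 0, 0, 0], [30, 120, 0, 0, 0], [30, 120, 0, 0, 0]]]'

```text
time: 33.72
ee_pos: [0.403, 0.3087, 0.2817]
tcp_rot: [-0.001, -0.073, 0.997, -0.0]
force: [-0.0, 0.2, -1.6]
finger_gap: 0.645
```

Run:
```python
from h import *
env.get_image("top");print(pose()[1],env.observe()["force"])
goto(.4069,.3081,.125,np.radians(98.9))
```

```text
[0.40396338 0.30719333 0.28178393] [-0.68281598 -0.06401215 -1.97913715]
shift [ -3.3   0.6 156.8] turn about tool z -0.7 q6 -1.3
```

Emit:
send_rows --moves '[[[-3, 1, 30, -1, 0], [-3, 1, 70, -1, 0], [-3, 1, 110, -1, 0], [-3, 1, 140, -1, 0], [-3, 1, 157, -1, 0]]]'

```text
time: 34.18
ee_pos: [0.4057, 0.3053, 0.1208]
tcp_rot: [-0.004, -0.078, 0.997, -0.001]
force: [-1.6, -0.2, -2.1]
finger_gap: 0.645
```

Emit:
send_rows --moves '[[[0, 0, 0, 0, 0], [0, 0, 0, 0, 0], [0, 0, 0, 0, 0], [0, 0, 0, 0, 0], [0, 0, 0, 0, 0]]]'

```text
time: 34.6
ee_pos: [0.4093, 0.3085, 0.1275]
tcp_rot: [0.002, -0.079, 0.997, 0.001]
force: [-0.6, -0.1, -2.4]
finger_gap: 0.641
```

Run:
```python
from h import *
env.get_image("top");print(pose()[1],env.observe()["force"])
goto(.4069,.3081,.078,np.radians(98.9))
```

```text
[0.40893852 0.30855104 0.12714791] [-0.14272493 -0.57178511 -1.66455317]
shift [ 2.2 -0.2 49.1] turn about tool z 0.2 q6 -1.32
```

Emit:
send_rows --moves '[[[1, 0, 7, 0, 0], [1, 0, 14, 0, 0], [1, 0, 20, 0, 0], [1, 0, 25, 0, 0], [1, 0, 30, 0, 0]]]'

```text
time: 35.07
ee_pos: [0.4064, 0.3079, 0.0945]
tcp_rot: [-0.001, -0.079, 0.997, -0.0]
force: [0.7, -0.3, -3.4]
finger_gap: 0.646
```

Emit:
send_rows --moves '[[[0, 0, 5, 0, 0], [0, 0, 10, 0, 0], [0, 0, 14, 0, 0], [0, 0, 18, 0, 0], [0, 0, 21, 0, 0]]]'

```text
time: 35.48
ee_pos: [0.4069, 0.308, 0.0782]
tcp_rot: [-0.001, -0.079, 0.997, -0.001]
force: [-22.9, -14.9, 56.2]
finger_gap: 0.641
```

Run:
```python
from h import *
env.get_image("top");print(pose()[1],env.observe()["force"])
```

```text
[0.40701174 0.30810774 0.07829988] [-16.13770672  -9.10298345  30.11390737]
```

Seated at the original height (0.0783). Release and retreat.

Emit:
send_rows --moves '[[[0, 0, -2, 0, 0], [0, 0, -3, 0, 1], [0, 0, -3, 0, 1], [0, 0, -3, 0, 1], [0, 0, -3, 0, 1]]]'

```text
time: 35.95
ee_pos: [0.4068, 0.308, 0.0773]
tcp_rot: [-0.0, -0.079, 0.997, -0.0]
force: [0.3, -1.3, -0.7]
finger_gap: 0.996
```

Emit:
send_rows --moves '[[[0, 0, -35, 0, 1], [0, 0, -75, 0, 1], [0, 0, -115, 0, 1], [0, 0, -155, 0, 1], [0, 0, -190, 0, 1]]]'

```text
time: 36.37
ee_pos: [0.407, 0.3081, 0.2701]
tcp_rot: [0.001, -0.079, 0.997, 0.0]
force: [0.1, -0.8, -0.5]
finger_gap: 0.999
```

Emit:
send_rows --moves '[[[0, 0, 0, 0, 1], [0, 0, 0, 0, 1], [0, 0, 0, 0, 1], [0, 0, 0, 0, 1], [0, 0, 0, 0, 1]]]'

```text
time: 36.78
ee_pos: [0.4059, 0.3076, 0.2654]
tcp_rot: [-0.002, -0.079, 0.997, -0.001]
force: [0.5, 0.4, 0.5]
finger_gap: 1.001
```

Run:
```python
from h import *
P=pose();d=env.get_image("wrist");print(P[1])
head(d,P,.10,(190,320,90,260),"g")
s=env.get_image("scene")["image"]
cv2.imwrite("pics/s9.png",cv2.resize(s[135:310,150:345,::-1],None,fx=3.2,fy=3.2,interpolation=cv2.INTER_CUBIC))
```

```text
[0.40593509 0.30761048 0.26536812]
px (228, 147, 47, 54) ctr [0.4083 0.3089] size 0.0565 0.0482 yaw 9.08
```

View pics/s9.png

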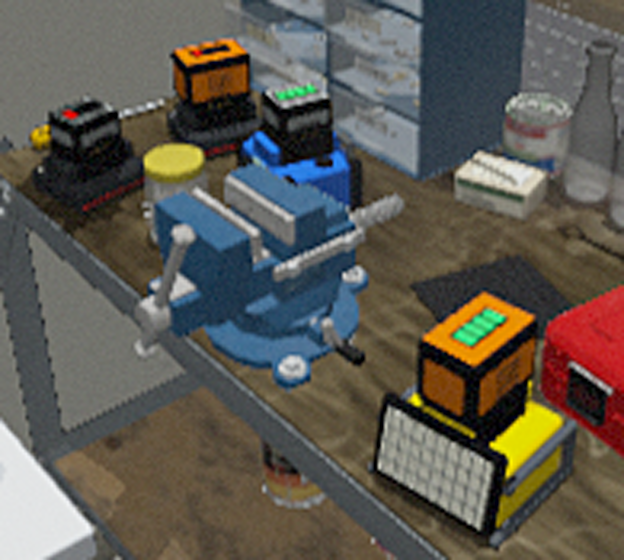

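Run:
```python
from h import *
def g(im,roi):
    h=cv2.cvtColor(im,cv2.COLOR_RGB2HSV); m=cv2.inRange(h,(45,110,90),(85,255,255)); x0,x1,y0,y1=roi
    k=np.zeros_like(m);k[y0:y1,x0:x1]=m[y0:y1,x0:x1]; M=cv2.moments(k,True); return M["m10"]/M["m00"],M["m01"]/M["m00"],M["m00"]
t=env.get_image("top");s=env.get_image("scene")
for n,rt,rs in [("lamp .149",(335,395,200,255),(280,325,225,250)),("radio .129",(200,240,145,190),(230,255,158,172))]:
    try:
        a=g(t["image"],rt);b=g(s["image"],rs);pr=[]
        for d in(t,s): pr.append(np.array([[d["fx"],0,d["cx"]],[0,d["fy"],d["cy"]],[0,0,1]])@np.array(d["extrinsics"])[:3])
        X=cv2.triangulatePoints(pr[0],pr[1],np.array(a[:2]),np.array(b[:2]));print(n,a,b,(X[:3]/X[3]).ravel().round(4))
    except ZeroDivisionError: print(n,"hidden")
```

```text
lamp .149 (370.8453608247423, 227.55670103092783, 97.0) (299.2857142857143, 236.84615384615384, 91.0) [ 0.411  -0.3066  0.1514]
radio .129 (218.2159090909091, 166.32954545454547, 88.0) (242.0, 163.5, 30.0) [0.5779 0.1356 0.1315]
```

```bash
python3 -c "
from workcell import env
print(env.finish_job())"
```

```text
the job is handed in; nothing more can be done
None
```

All four packs are where you asked, and I handed the job in at about 37 s of the 128 s allowed. I parked the flat compact pack on the mat along the way, and the mat is now empty. The last scene picture shows the jar standing by the vise, and the arm ended open and clear above the second charger.

| Pack | Now in | Last check |
|---|---|---|
| Full large | Work lamp | Pushed until it stopped under about 55 N; top measured at 151.4 mm, 149 mm expected |
| Full compact | Radio | Pushed until it stopped under about 34 N; top measured at 131.5 mm, 129 mm expected |
| Flat large | Charger (rear) | Pushed until it stopped under about 28 N; its outline from above matches the pack that sat there before |
| Flat compact | Other charger (front) | Pushed until it stopped under about 56 N, at the height where I gripped the pack that sat there before |

- **Height readings:** The lamp and radio tops both read about 2.4 mm high. I take this as camera error, since the offset is the same for both and the calibration is only good to about 2 mm. I can't fully rule out a small gap.
- **Missed check:** The outline check of the full large pack in the lamp picked up the wrong area and gave no usable number. Its seating rests on the push force, the height reading and the scene picture.
- **Pictures:** I viewed 15, one over the budget of 14.

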